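Lengthen the telescoping damper rest and lay the long damper plate on it

TASK

Flip the latch of the telescoping rest open, squeeze its snap button flush with the sleeve and slide the sleeve out to the next hole, just one hole, until the button snaps out again. Then flip the latch fully closed and lay the longer damper plate flat and centred on the two ledges, between their lips; leave the shorter plate and everything else on the shelf where it is.

Things in the scene. Friction and masses are not known exactly. Their poses are not given: they have to be found in the camera images.
- rest: fixed telescoping rest: grey base 150 x 220 x 10 mm, a post at one end (local y -152 to -130) holding a level square tube, axis 80 mm above the shelf. Origin on the shelf under the tube's axis and the button; local y along the tube, the way the sleeve slides out; local x across, to the button's side; z up. 'Local' below is this frame, in mm
- sleeve (a joint): steel square sleeve, 34 x 34 mm outside, wall 2, sliding along local y on the fixed inner tube (28 mm): 0 at the start, 0.040 m at the next hole, 0.080 at the last. At 0 it spans local y -115 to 76, with 16 mm square holes in its +x face (x 17) at y 0, -40, -80. Slides with about 3 N; locked (1 mm play) while the button is out in a hole or the latch is closed on its lugs
- button (a joint): spring snap button, a steel dome 14 mm across on the inner tube, 7 mm proud of the sleeve's +x face. 0 = out, 0.007 m = flush (5.5 N), 0.009 = under the wall. Pinch it flush from above across the sleeve (a finger on the dome, one on the opposite face, 20 to 60 N) and slide the sleeve with that grip: the dome slips under the wall and snaps out at the next hole
- button_spot (a point): tip of the button's dome when out, local (24, 0, 80); fixed to the rest, does not move with the button or sleeve. The pinch is centred on the tube's axis at local (0, 0, 80)
- fixed_lip (a point): fixed galvanized ledge, at the post's end: the point is on its top (105 mm above the shelf) at the inner foot of its lip, local (0, -98, 105). The ledge is 90 mm wide (x -45 to 45) and spans y -152 to -74; the lip is 6 mm thick and 12 mm high
- moving_lip (a point): moving ledge on the sleeve's outer end: the point is on its top (105 mm high) at the inner foot of its lip, local (0, 70, 105) at sleeve 0, (0, 110, 105) at 0.040. Ledge 90 mm wide in x, reaching 24 mm inward from the lip; lip 6 mm thick, 12 mm high. The lips stand 168 mm apart at sleeve 0, 208 mm at 0.040
- latch (a joint): flip latch, a dark lever on the rest's -x side (towards the robot), turning about a line along local y. 0 = closed: pawl across to the sleeve, in front of a lug, handle leaning 0.1 rad to -x. 0.5 rad = fully open: handle leaning 0.6 rad to -x, pawl raised; the lugs are free from 0.3 on. Stiff: stays where left; 2 to 4 N at the handle's end, following its arc. Open, it is in the plate's way
- latch_hinge (a point): hinge of the latch, local (-60, -52, 80). Handle: a bar 65 mm long from here, 12 mm thick (x), 18 mm wide (y). Pawl 12 mm square, 41 mm long
- latch_tip (a point): centre of the free end of the latch handle, 65 mm from the hinge; moves with the latch
- damper_grip (a point): long damper plate: flat, galvanized, 90 (own x) x 196 (own y) x 5 mm, 0.3 to 0.5 kg, with an upright grip in its middle, 14 mm thick (x), 60 mm long (y), up to 39 mm above the underside. The point is 22 mm above the underside's middle; axes are the plate's. Lies flat on the shelf on one side of the rest. Once on the rest: point at local (0, 6, 127), own y along local y
- small_damper_grip (a point): short damper plate, the same but 156 mm long, lying on the rest's other side; point 22 mm above its underside; leave alone
- door_handle: red plastic bow handle 146 mm long lying on the shelf, far side; origin under its middle; leave alone
- thermo_sleeve: white ceramic thermometer sleeve, 124 mm long, 34 mm at its collar, lying on the shelf, far side; leave alone
- bumper: grey rubber bumper, 68 mm across, 32 mm high, on the near side; leave alone
- bracket: steel angle bracket 70 mm long, 49 mm high, far side; leave alone
- jar: lidded jar 90 mm high, 64 mm across, far side; leave alone
- water_cup: empty grey plastic cup 70 mm high, 72 mm across, far side; leave alone
There are look-alikes about, which are no part of the job. What is shaped like the part that bears damper_grip but black or red is not meant.

How it is judged (in metres and radians):
On the way, in this order (a step that is already met when the one before it is completed fails the run):
1. the latch is open (value of joint latch above 0.35 rad), for 0.1 s.
2. the button is pressed flush while the sleeve is still in its first hole (value of joint button above 0.0055 m and value of joint sleeve below 0.004 m), for 0.1 s.
3. the sleeve is at the next hole and the button has snapped out (value of joint sleeve between 0.037 and 0.043 m and value of joint button below 0.002 m), for 0.2 s.
4. the latch is closed again, and the plate is not on the rest yet (value of joint latch below 0.1 rad and value of joint sleeve between 0.037 and 0.043 m and horizontal distance between damper_grip and rest above 0.1 m), for 0.1 s.
At the end, for the whole second after the job is handed in: Sleeve one hole out (37 to 43 mm), button out (under 2 mm pressed), latch closed (under 0.1 rad); the long plate flat (0.04 rad) on both ledges, within 20 mm of the tube's axis, 9 mm of the middle between the lips, 3 mm of ledge height, along the tube (0.15 rad); short plate moved under 30 mm (all of step 3 and value of joint latch below 0.1 rad and x of damper_grip in the frame of rest between -0.02 and 0.02 m and y of damper_grip in the frame of rest between -0.003 and 0.015 m and z of damper_grip in the frame of rest between 0.124 and 0.13 m and angle between damper_grip's own z axis and vertical below 0.04 rad and angle between the y axis of damper_grip and the y axis of rest, either way round below 0.15 rad and distance of small_damper_grip from where it was at the start of the episode below 0.03 m); the robot touches nothing.
It fails at once if a bystander is shoved about (more than 30 mm) (distance of any of small_damper_grip, door_handle, thermo_sleeve, bumper, bracket, jar, water_cup from where it was at the start of the episode above 0.03 m).
It fails at once if the sleeve is pulled past the next hole (value of joint sleeve above 0.05 m).
It also fails if it takes over 67 s, if anything falls off the work surface, if the arm or the gripper's body presses on something with over 40 N, if the wrist force passes 120 N, or if a joint passes its speed limit or range.

ROBOT

A 7-joint arm with a two-finger parallel gripper is mounted at the origin on the work surface. World frame = base frame: x ahead of the robot, y to its left, z up, the work surface at z = 0. Lengths are in m, angles in degrees, forces in N, time in s.
With the tool pointing down it reaches from about 0.425 to 0.875 m from the base axis. Payload 4.7 kg.
Tool frame: the origin (TCP) lies at the very end of the fingers, on their centre line; the grasp point (between the pads) lies 19 mm behind it; z points along the fingers, y is the line along which they close (so a half turn about z gives the same grasp; the last joint's range is limited). The gripper opens to 87 mm and grips with 3 to 60 N. Pads are 19 mm wide; open, the fingers measure 117 mm over their backs; the gripper's body (75 mm by 190 mm) begins 51 mm behind the grasp point.
Start: joints at [-69.895, 18.392, -4.016, 83.108, 1.295, 78.541, -3.26], TCP at [0.215, 0.613, 0.223] pointing down, gripper open.
Joint ranges: [-163.93, 163.93], [-17.29, 119.83], [-79.2, 71.16], [3.27, 140.29], [-89.18, 269.18], [5.43, 117.66], [-154.24, 154.24]. Speed limits (degrees/s): [147.25, 147.25, 180, 180, 180, 180, 180].

INTERFACE

Orientations are given as [roll, pitch, yaw] about the fixed x, y, z axes, in that order (R = Rz(yaw) Ry(pitch) Rx(roll)).
In Python, from cell import telemetry, cams, env gives the robot as it stands.
- The arm moves only by the tool arm_command, never from a script. Its argument "series" is text: rows parted by semicolons, each of 5 numbers parted by spaces: the shift along the tool's x, y, z in mm, then the turn about the tool's z in rad, then the closure in counts, from 0 (fully open) to 255 (shut). A call has 1 to 20 rows; each row shifts and turns the commanded pose from where the row before left it, along the tool's axes as they then stand; what a row does not reach is not made up. A row lasts 1/12 s, in which the tool goes at most 41.7 mm and 7.16 degrees, less where a joint would pass 70% of its speed; a pose out of reach is approached as far as the arm can. A call is refused whole if a number of a shift passes 41.7 or a number of a turn 0.125, either way. A call with a gripper value outside its range is refused whole. The fingers move at their own pace and stop on an object; "squeeze" is the grip in N (left out, the last holds). Time passes only in rows, so rows that do not move let the fingers close. It gives the time, the measured TCP pose, the force, the opening and the grip force at its end, in the units of the state.
- telemetry.get_obs(): the state, without advancing time (a new reading comes with each control period).
- cams.read_camera(name): name is "side" or "top"; returns the picture (480x640x3 uint8, blue, green, red); there is no depth.
- cams.calibration(name): a dict with "K" (3x3 intrinsics, pixels), "origin" and "rotation" of the camera in the world. Camera axes: x right, y down, z forward; pixel columns grow to the right and rows downward; lengths in m; the calibration is good to about 2 mm. A picture is of the moment at which its call begins. calibration takes no time and is no camera call.
- env.sign_off(): hands the job in; it is judged then, once.
The state is a dict: "time_s": time; "qpos": joint angles; "joint_velocities": joint speeds; "effort": joint torques, N m; "tool_pos": TCP position; "tool_rot": TCP orientation; "force": force on the tool from outside, world axes, zero at the start; "wrist_torque": the same for the moment, N m; "grip_width": finger opening in m; "grasp_force": force on a finger pad.
Only numpy, scipy, OpenCV 4.12 (cv2) and the standard library are available. Lean on these libraries where they do the work, as an engineer would, in place of code of your own. Each camera call takes 0.05 s, during which the arm holds its last target. There are 200 camera calls.

## Working session

There is one attempt and no reset: what is moved stays moved. The work goes in short steps, Python scripts to look and compute and a tool call to move; the robot and the scene stay as the last step left them, time stands still between calls to the robot, and variables do not carry over. Pictures are saved under pics/ and viewed, at most 10 in all, crops included, and the job is handed in when it is done.

Besides the shell and the picture viewer there is one more tool, called after "Emit:" in YAML: its name, and indented under it one key for each argument. arm_command: Moves the arm, as the interface text tells. Its arguments: {"type":"object","properties":{"series":{"type":"string"},"squeeze":{"type":"number"}},"required":["series"]}

```bash
mkdir -p pics; ls
python3 - <<'E'
from cell import telemetry, cams, env
import cv2, numpy as np
print(telemetry.get_obs())
for n in("side","top"):
    cv2.imwrite(f"pics/{n}0.png",cams.read_camera(n)); c=cams.calibration(n); print(n,c)
E
```

```text
pics
{'time_s': 0.0, 'qpos': array([-69.89635447,  18.43949164,  -4.0146363 ,  83.17442934,
         1.29626753,  78.54010336,  -3.26164025]), 'joint_velocities': array([-0.00202841, -0.02266001, -0.04093573,  0.00832347,  0.02913202,
       -0.01032902,  0.05813388]), 'effort': array([ 4.18418017e-05, -4.91277552e+01, -4.03557736e-01, -3.12530959e+01,
       -6.37645600e-02,  4.38608578e-02,  1.74302277e-04]), 'tool_pos': array([0.21467344, 0.61294863, 0.22146064]), 'tool_rot': array([-1.79891284e+02,  7.21957471e-03,  1.60703864e+02]), 'force': array([ 0.0129047 , -0.71806539,  0.89218611]), 'wrist_torque': array([-0.03775273,  0.00662417,  0.03301637]), 'grasp_force': 0.0, 'grip_width': 0.08710262379957066}
side {'K': array([[520.75657294,   0.        , 317.37136271],
       [  0.        , 520.75657294, 231.74007858],
       [  0.        ,   0.        ,   1.        ]]), 'origin': array([-0.09234645, -0.87730425,  0.83515274]), 'rotation': array([-124.91674525,    0.23171836,  -36.75111662])}
top {'K': array([[529.06881822,   0.        , 324.25761507],
       [  0.        , 529.06881822, 237.21157037],
       [  0.        ,   0.        ,   1.        ]]), 'origin': array([ 0.27294363, -0.04524223,  1.24424314]), 'rotation': array([-167.47397068,   -0.25889471,  -88.30516968])}
```

View pics/side0.png

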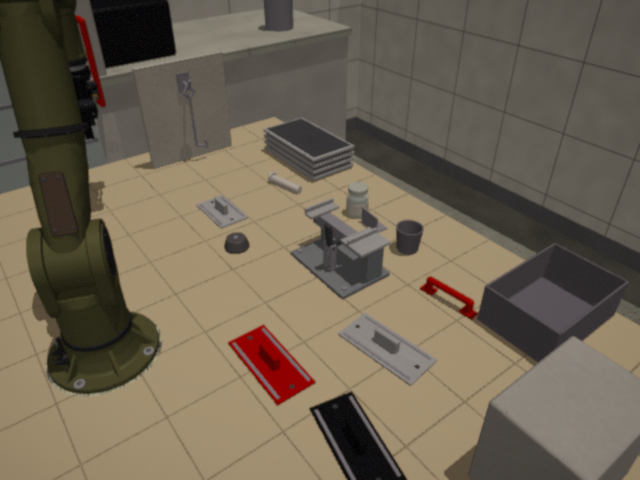

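View pics/top0.png

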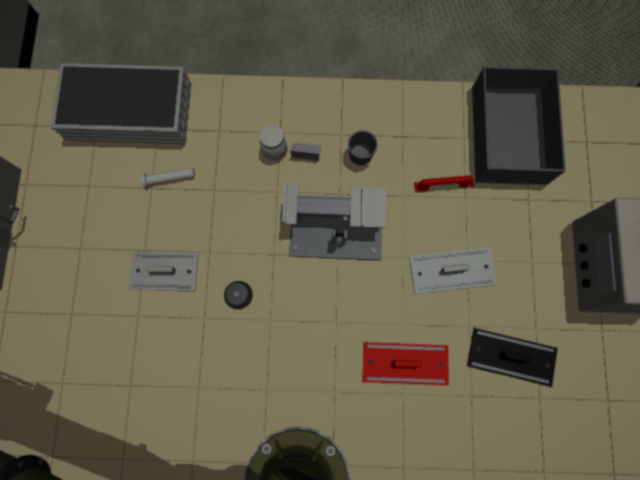

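The side picture shows the rest at (345,250), the long galvanized plate at (387,348) and the short one at (222,210). Candidates for the long plate in the top picture:
- light plate, (453,270)
- red plate, (405,363)
- black plate, (512,357)
- short plate, (163,271)

I choose (453,270) and will check it and the rest in close crops.

```bash
cat > h.py <<'E'
from cell import telemetry, cams, env
import cv2, numpy as np
from scipy.spatial.transform import Rotation as Ro
def cam(n):
    c=cams.calibration(n); return c["K"],np.array(c["origin"]),Ro.from_euler("xyz",c["rotation"],degrees=True).as_matrix()
def ray(n,u,v,z):
    K,o,R=cam(n); d=R@np.linalg.solve(K,[u,v,1.]); return (o+d*(z-o[2])/d[2]).round(4)
def proj(n,p):
    K,o,R=cam(n); q=(np.atleast_2d(p)-o)@R@K.T; return q[:,:2]/q[:,2:]
def snap(n,f,box=None,s=1):
    im=cams.read_camera(n)
    if box: x,y,w,h=box; im=cv2.resize(im[y:y+h,x:x+w],None,fx=s,fy=s,interpolation=cv2.INTER_CUBIC)
    cv2.imwrite("pics/"+f,im)
E
python3 - <<'E'
from h import *
a=cv2.imread("pics/top0.png")[170:300,265:505]; b=cv2.imread("pics/side0.png")[190:390,285:445]
A=cv2.resize(a,None,fx=3.3,fy=3.3,interpolation=cv2.INTER_CUBIC); cv2.imwrite("pics/c1.png",A)
cv2.imwrite("pics/c2.png",cv2.resize(b,None,fx=3,fy=3,interpolation=cv2.INTER_CUBIC))
print(ray("top",453,270,.0),ray("top",163,271,0),ray("top",335,205,.105))
E
```

```text
[ 0.4789 -0.3512  0.    ] [0.4557 0.3372 0.    ] [ 0.6006 -0.0647  0.105 ]
```

View pics/c1.png

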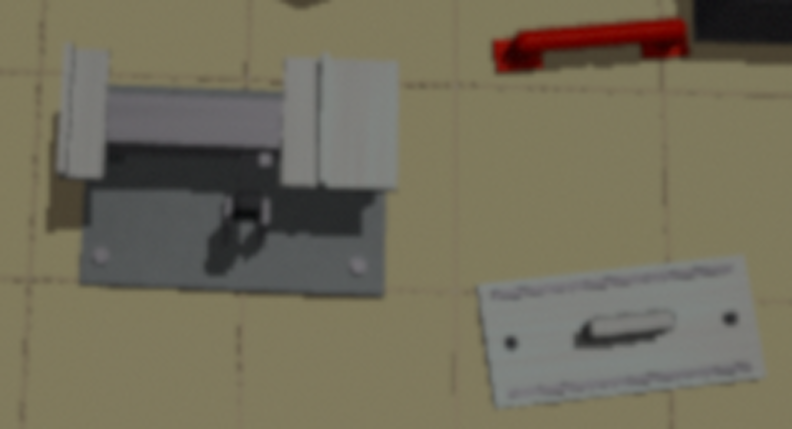

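View pics/c2.png

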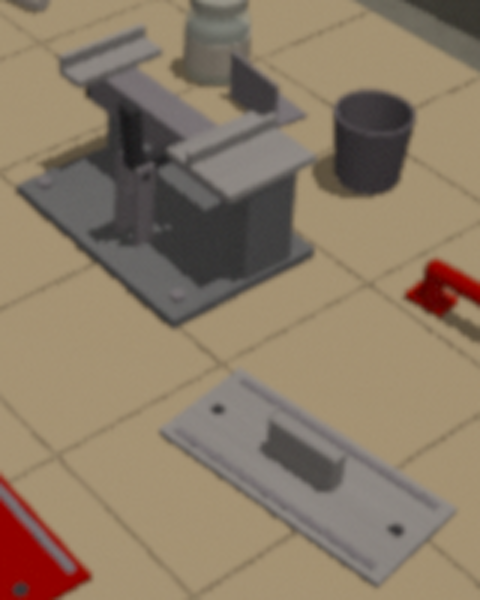

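The crops show the chosen plate is light grey, with grip and two holes, 4:1.9 in shape. The wide fixed ledge is to the right (top crop x 281–397), the narrow moving ledge to the left (58–108), and the dark latch at (245,210). So local y points to world +y. Next I fit the poses.

```bash
cat > fit.py <<'E'
from h import *
from scipy.optimize import least_squares
T=lambda l:[(265+(u+.5)/3.3-.5,170+(v+.5)/3.3-.5) for u,v in l]
S=lambda l:[(285+(u+.5)/3-.5,190+(v+.5)/3-.5) for u,v in l]
def fit(tp,tl,sp,sl,x0,name):
    f=lambda x,l:np.array(l,float)@Ro.from_euler("z",x[2]).as_matrix().T/1000+[x[0],x[1],0]
    r=lambda x:np.r_[(proj("top",f(x,tl))-T(tp)).ravel(),(proj("side",f(x,sl))-S(sp)).ravel()]
    s=least_squares(r,x0,loss="soft_l1"); print(name,s.x.round(4),s.fun.reshape(-1,2).round(1).tolist()); return s.x,f
E
python3 - <<'E'
from fit import *
x,f=fit([(397,61),(395,189),(285,58),(281,185),(108,50),(103,178)],
 [(45,-152,105),(-45,-152,105),(45,-74,105),(-45,-74,105),(45,46,105),(-45,46,105)],
 [(312,157),(230,197),(160,52)],[(45,-152,105),(-45,-152,105),(45,46,105)],[.6,-.05,0],"rest")
c1=lambda k:(k,)
x2,_=fit([(745,256),(766,377),(495,407),(478,284)],[(45,-98,5),(-45,-98,5),(-45,98,5),(45,98,5)],
 [(455,510),(378,585),(162,432),(238,372)],[(45,-98,5),(-45,-98,5),(-45,98,5),(45,98,5)],[.48,-.35,0],"plate")
a=lambda th:[-60-65*np.sin(.1+th),-52,80+65*np.cos(.1+th)]
for nm,l in dict(button=[24,0,80],hinge=[-60,-52,80],tip0=a(0),tip5=a(.5),pinch=[0,0,80]).items():
    p=f(x,[l]); print(nm,p.round(4),((proj("top",p)-[265,170])*3.3).round(),((proj("side",p)-[285,190])*3).round())
E
```

```text
rest [ 0.5992 -0.0243 -0.006 ] [[0.1, 0.1], [0.3, 0.1], [-0.5, -0.2], [-0.3, 0.1], [-0.1, 0.3], [-0.5, 0.3], [1.5, 0.2], [-0.1, 0.6], [0.5, -0.4]]
plate [ 0.4786 -0.3494  0.1427] [[-0.4, -0.5], [0.2, 0.1], [0.1, 0.3], [-0.4, 0.1], [0.7, 0.4], [-0.1, 0.6], [-1.1, -0.1], [0.7, -0.7]]
button [[ 0.6232 -0.0244  0.08  ]] [[173.  92.]] [[174. 105.]]
hinge [[ 0.5389 -0.0759  0.08  ]] [[244. 213.]] [[133. 169.]]
tip0 [[ 0.5324 -0.0759  0.1447]] [[247. 201.]] [[127. 106.]]
tip5 [[ 0.5022 -0.0757  0.1336]] [[245. 250.]] [[ 97. 130.]]
pinch [[ 0.5992 -0.0243  0.08  ]] [[172. 126.]] [[152. 115.]]
```

Both fits hold: residuals are under about 1 px, and the predicted latch position lands on the latch. I swing over, the tool turning with the base.

Emit:
arm_command:
  series: "-40 -1.2 0 0.062 155;-40 -1.2 0 0.062 155;-40 -1.2 0 0.062 155;-40 -1.2 0 0.062 155;-40 -1.2 0 0.062 155;-40 -1.2 0 0.062 155;-40 -1.2 0 0.062 155;-40 -1.2 0 0.062 155;-40 -1.2 0 0.062 155;-40 -1.2 0 0.062 155;-40 -1.2 0 0.062 155;-40 -1.2 0 0.062 155;-40 -1.2 0 0.062 155;-40 -1.2 0 0.062 155;-40 -1.2 0 0.062 155;-40 -1.2 0 0.062 155;-40 -1.2 0 0.062 155;-40 -1.2 0 0.062 155;-40 -1.2 0 0.062 155;-40 -1.2 0 0.062 155"
  squeeze: 40

```text
time_s: 1.77
tool_pos: [0.6476, -0.0011, 0.222]
tool_rot: [-180.0, 0.0, 89.5]
force: [-0.1, 0.1, -0.4]
grip_width: 0.0341
grasp_force: 0.0
```

Emit:
arm_command:
  series: "-25 -38 0 0 155;-25 -38 0 0 155;-25 -38 10 0 155;0 0 20 0 155;0 0 10 0 155;0 0 0 0 155"

```text
time_s: 2.27
tool_pos: [0.542, -0.066, 0.1813]
tool_rot: [-179.8, -0.0, 89.7]
force: [0.2, 0.0, -0.5]
grip_width: 0.0341
grasp_force: 0.0
```

Run:
```python
from h import *
print(telemetry.get_obs()["tool_pos"])
snap("side","s1.png",(270,160,160,140),5)
```

```text
[ 0.54201431 -0.06602835  0.18126029]
```

View pics/s1.png

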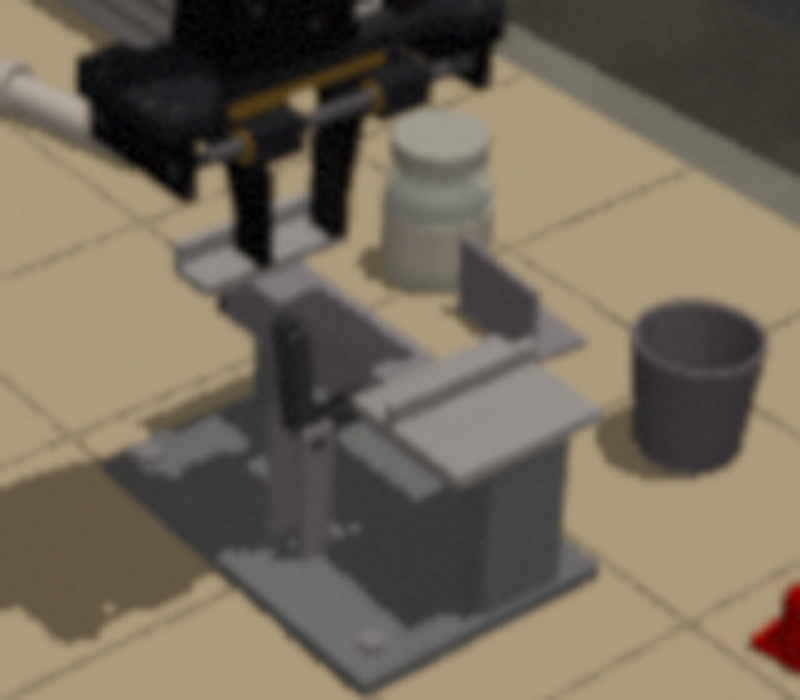

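The fingers hang above and beyond the dark handle, whose tip is at crop (288,325), i.e. px (327.6,225). That equals the predicted closed tip (327.3,225.3). I correct the shortfall, then go down astride it.

Emit:
arm_command:
  series: "-10 -8 0 0 155;0 0 0 0 155;0 0 20 0 155;0 0 20 0 155;0 0 15 0 155;0 0 3 0 155;0 0 0 0 155"

```text
time_s: 2.9
tool_pos: [0.5354, -0.0768, 0.1252]
tool_rot: [-179.9, 0.0, 89.7]
force: [0.0, 0.6, -0.6]
grip_width: 0.0342
grasp_force: 0.0
```

Emit:
arm_command:
  series: "0 -6 0 0 155;0 -6 0 0 155;0 -6 1 0 155;0 -6 1 0 155;0 -5 0 0 155;0 -3 0 0 155;0 -2 0 0 155;0 0 0 0 155"

```text
time_s: 3.57
tool_pos: [0.5009, -0.0764, 0.1236]
tool_rot: [-180.0, -0.0, 89.7]
force: [1.7, -0.9, 0.5]
grip_width: 0.0343
grasp_force: 0.8
```

Emit:
arm_command:
  series: "0 -1.5 0 0 155;0 -1 0 0 155;0 0 0 0 155"

```text
time_s: 3.82
tool_pos: [0.4998, -0.0765, 0.1238]
tool_rot: [179.9, 0.0, 89.7]
force: [5.0, -0.5, -0.4]
grip_width: 0.0345
grasp_force: 1.8
```

The force rises to 5 N with no more travel, so the latch is at its open stop. I back off, go up and move over to the button.

Emit:
arm_command:
  series: "0 3 0 0 155;0 0 -30 0 100;0 0 -30 0 0;0 10 -10 0 0;20 35 0 0 0;20 35 0 0 0;16 15 0 0 0;0 0 0 0 0;0 0 0 0 0"

```text
time_s: 4.57
tool_pos: [0.5964, -0.02, 0.1919]
tool_rot: [-179.7, 0.1, 89.8]
force: [-0.4, 0.2, -0.2]
grip_width: 0.0795
grasp_force: 0.0
```

Run:
```python
from h import *
print(telemetry.get_obs()["tool_pos"])
snap("side","s2.png",(260,150,160,140),5)
```

```text
[ 0.59643705 -0.0199979   0.19191692]
```

View pics/s2.png

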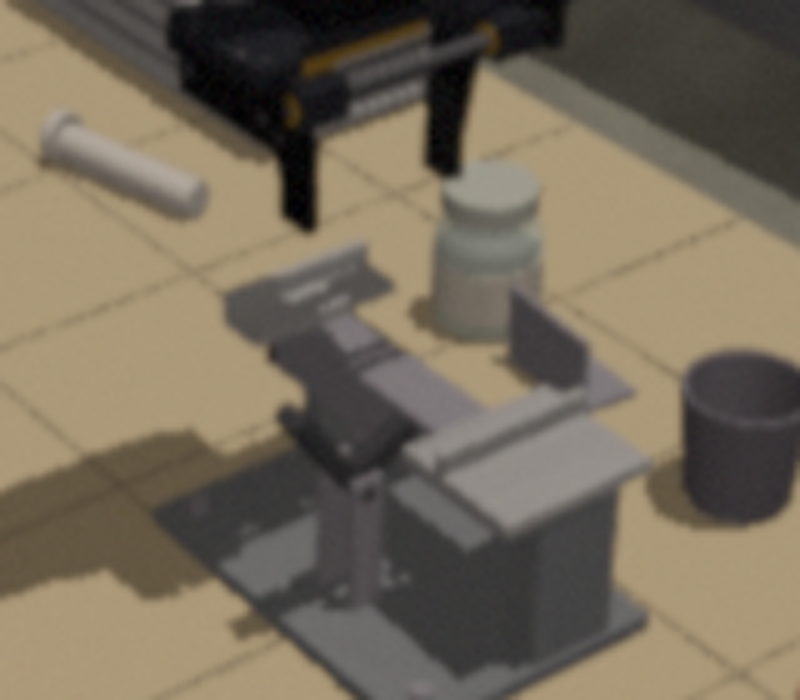

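The latch is fully open: its tip at crop (290,420), px (318,234), matches the predicted (317,233). Going down over the tube.

Emit:
arm_command:
  series: "-2.5 3 0 0 0;0 0 20 0 0;0 0 25 0 0;0 0 25 0 0;0 0 25 0 0;0 0 20 0 0;0 0 12 0 0;0 0 2 0 0;0 0 0 0 0"

```text
time_s: 5.37
tool_pos: [0.5998, -0.0245, 0.0646]
tool_rot: [-179.9, 0.0, 89.6]
force: [0.1, 0.9, 0.1]
grip_width: 0.0866
grasp_force: 0.0
```

Centred. Pinch.

Emit:
arm_command:
  series: "1 0 1 0 255;0 0 0 0 255;0 0 0 0 255;0 0 0 0 255;0 0 0 0 255;0 0 0 0 255;0 0 0 0 255;0 0 0 0 255"
  squeeze: 40

```text
time_s: 6.03
tool_pos: [0.6012, -0.0226, 0.0639]
tool_rot: [179.9, 0.0, 89.7]
force: [3.4, -0.1, -0.8]
grip_width: 0.0415
grasp_force: 1.5
```

Emit:
arm_command:
  series: "0 0 0 0 255;0 0 0 0 255;0 0 0 0 255;0 0 0 0 255;0 0 0 0 255"

```text
time_s: 6.45
tool_pos: [0.6004, -0.0226, 0.0638]
tool_rot: [180.0, -0.0, 89.7]
force: [-0.2, -0.6, 1.9]
grip_width: 0.0338
grasp_force: 40.0
```

Width 34 mm at 40 N: the dome is flush. Slide.

Emit:
arm_command:
  series: "2 0 0 0 255;4 0 0 0 255;4 0 0 0 255;4 0 0 0 255;4 0 0 0 255;4 0 0 0 255;4 0 0 0 255;3 0 0 0 255;3 0 0 0 255;2 0 0 0 255;0 0 0 0 255;0 0 0 0 255"

```text
time_s: 7.45
tool_pos: [0.6007, 0.0088, 0.0638]
tool_rot: [180.0, 0.2, 89.6]
force: [0.4, -4.8, 2.3]
grip_width: 0.0333
grasp_force: 40.0
```

Emit:
arm_command:
  series: "3 0 0 0 255;3 0 0 0 255;2 0 0 0 255;0 0 0 0 255;0 0 0 0 255;0 0 0 0 255"

```text
time_s: 7.95
tool_pos: [0.6008, 0.0189, 0.0638]
tool_rot: [180.0, 0.0, 89.6]
force: [0.4, -5.5, 4.0]
grip_width: 0.0339
grasp_force: 40.0
```

Emit:
arm_command:
  series: "1 0 0 0 255;0 0 0 0 255;0 0 0 0 255"

```text
time_s: 8.2
tool_pos: [0.6008, 0.0189, 0.0638]
tool_rot: [180.0, 0.1, 89.6]
force: [-0.6, -5.2, 3.2]
grip_width: 0.0339
grasp_force: 40.0
```

Emit:
arm_command:
  series: "-2 0 0 0 255;-2 0 0 0 255;0 0 0 0 255;0 0 0 0 255"

```text
time_s: 8.53
tool_pos: [0.6008, 0.0184, 0.0638]
tool_rot: [180.0, -0.1, 89.7]
force: [-0.6, 2.9, 4.5]
grip_width: 0.0337
grasp_force: 40.0
```

Emit:
arm_command:
  series: "-3 0 0 0 255;0 0 0 0 255;0 0 0 0 255"

```text
time_s: 8.78
tool_pos: [0.6007, 0.0159, 0.0638]
tool_rot: [180.0, -0.2, 89.7]
force: [-0.7, 4.5, 5.0]
grip_width: 0.0341
grasp_force: 40.0
```

Emit:
arm_command:
  series: "-2 0 0 0 255;0 0 0 0 255;0 0 0 0 255"

```text
time_s: 9.03
tool_pos: [0.6007, 0.0157, 0.0638]
tool_rot: [180.0, -0.3, 89.8]
force: [-0.8, 8.1, 5.2]
grip_width: 0.0338
grasp_force: 40.0
```

It resists backwards too (8 N, no motion), so the sleeve is locked. I release, rise and go back over the latch.

Emit:
arm_command:
  series: "2 0 0 0 255;0 0 0 0 0;0 0 0 0 0;0 0 0 0 0;0 0 0 0 0;0 0 -20 0 0;0 0 -40 0 0;0 0 -40 0 0;0 0 -35 0 155;-30 -30 0 0 155;-30 -32 0 0 155;-30 -32 0 0 155;0 0 0 0 155;0 0 0 0 155"

```text
time_s: 10.2
tool_pos: [0.5083, -0.0751, 0.1988]
tool_rot: [180.0, -0.1, 89.4]
force: [0.3, 0.3, 0.9]
grip_width: 0.0483
grasp_force: 0.0
```

Run:
```python
from h import *
print(telemetry.get_obs()["tool_pos"])
snap("top","t3.png",(265,165,160,105),5)
for y in(-74,46,86):
  for x in (45,-45): print(y,x,((proj("top",Ro.from_euler("z",-.006).apply([x/1e3,y/1e3,.105])+[.5992,-.0243,0])-[265,165])*5).round())
```

```text
[ 0.50832544 -0.07513874  0.19875641]
-74 45 [[427. 110.]]
-74 -45 [[422. 304.]]
46 45 [[161. 101.]]
46 -45 [[152. 294.]]
86 45 [[73. 97.]]
86 -45 [[ 62. 291.]]
```

View pics/t3.png

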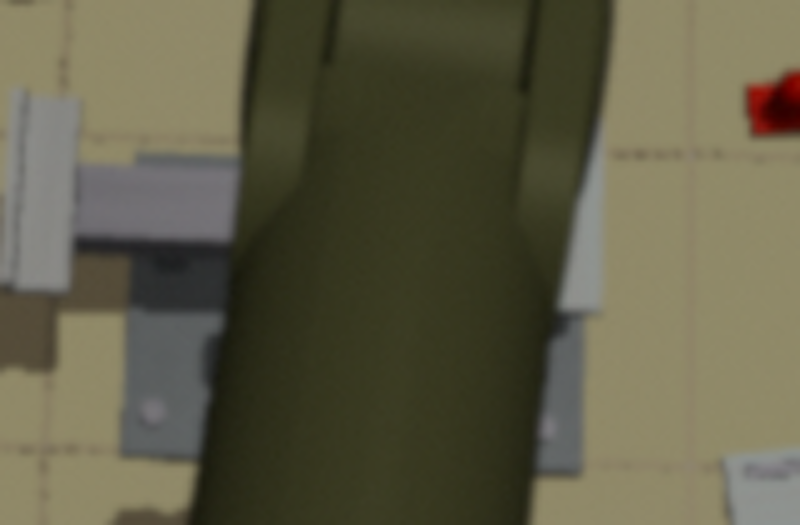

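The latch is hidden, and the moving ledge's inner edge (crop x 80 top, 70 bottom) lies a little short of the prediction (73/62). I measure the shift by edge profile.

Run:
```python
from h import *
a=cv2.cvtColor(cv2.imread("pics/top0.png"),cv2.COLOR_BGR2GRAY).astype(float)
b=cv2.cvtColor(cams.read_camera("top"),cv2.COLOR_BGR2GRAY).astype(float)
W=lambda y:proj("top",Ro.from_euler("z",-.006).apply([0,y/1e3,.105])+[.5992,-.0243,0])[0]
print(W(46),W(86),W(76),W(116))
def edges(im,v0,v1,lo,hi):
    p=im[v0:v1,lo:hi].mean(0); return p.round(0).astype(int).tolist()
print(edges(a,200,212,278,302)); print(edges(b,200,212,258,284))
# patch match of the ledge
t=a[188:216,286:298].astype(np.float32)
sh=[]
for im,x0 in((b,262),):
    r=cv2.matchTemplate(im[184:220,255:300].astype(np.float32),t,cv2.TM_CCOEFF_NORMED); i=np.unravel_index(r.argmax(),r.shape); k=r[i[0],i[1]-1:i[1]+2]
    print(r.max(), 255+i[1]+.5*(k[0]-k[2])/(k[0]-2*k[1]+k[2]) -286, i[0]+184-188)
```

```text
[296.35181052 204.32950187] [278.48059085 203.69455466] [282.94802115 203.85327815] [265.07979816 203.21843741]
[118, 118, 111, 96, 98, 114, 120, 114, 110, 121, 124, 122, 122, 121, 121, 122, 122, 120, 113, 100, 98, 100, 100, 100]
[135, 134, 135, 134, 134, 130, 121, 122, 132, 128, 118, 125, 135, 137, 136, 135, 134, 135, 136, 135, 131, 117, 101, 105, 109, 109]
0.9555068 -17.01163653936237 -1
```

The measured shift is about 39 mm, which fits the hole with its 1 mm play. Now down astride the open handle.

Emit:
arm_command:
  series: "0 -2 0 0 155;0 0 20 0 155;0 0 20 0 155;0 0 20 0 155;0 0 13 0 155;0 0 3 0 155;0 0 0 0 155"

```text
time_s: 10.88
tool_pos: [0.5075, -0.0717, 0.1214]
tool_rot: [-179.8, 0.0, 89.7]
force: [-0.0, -0.2, -0.1]
grip_width: 0.0342
grasp_force: 0.0
```

Emit:
arm_command:
  series: "-3 5 0 0 155;0 6 0 0 155;0 6 0 0 155;0 6 0 0 155;0 6 0 0 155;0 4 0 0 155;0 2 0 0 155;0 0 0 0 155;0 0 0 0 155"

```text
time_s: 11.63
tool_pos: [0.5436, -0.0757, 0.1227]
tool_rot: [179.9, 0.0, 89.7]
force: [0.5, 0.6, 0.3]
grip_width: 0.0344
grasp_force: 0.0
```

Emit:
arm_command:
  series: "0 1.5 0 0 155;0 1.5 0 0 155;0 0 0 0 155;0 0 0 0 155"

```text
time_s: 11.97
tool_pos: [0.5449, -0.0757, 0.1224]
tool_rot: [-179.9, -0.0, 89.6]
force: [-4.8, 0.2, 2.3]
grip_width: 0.0341
grasp_force: 2.2
```

The force rises to 4.8 N at the closed position. I back off, rise and go towards the plate.

Emit:
arm_command:
  series: "0 -4 0 0 155;0 0 -35 0 155;0 0 -35 0 100;-35 0 -10 0 0;-38 -8 0 -0.05 0;-38 -8 0 -0.05 0;-38 -8 0 -0.05 0;-38 -8 0 0 0;-38 -8 0 0 0;-25 -8 30 0 0;0 0 30 0 0;0 0 20 0 0;0 0 0 0 0"

```text
time_s: 13.05
tool_pos: [0.511, -0.328, 0.118]
tool_rot: [-179.7, -0.2, 98.2]
force: [-0.6, 1.0, -0.1]
grip_width: 0.0868
grasp_force: 0.0
```

Run:
```python
from h import *
print(telemetry.get_obs()["tool_pos"],telemetry.get_obs()["tool_rot"])
snap("side","s4.png",(270,170,200,220),2.7)
```

```text
[ 0.51099757 -0.32803584  0.11804659] [-179.69177796   -0.17989448   98.1752938 ]
```

View pics/s4.png

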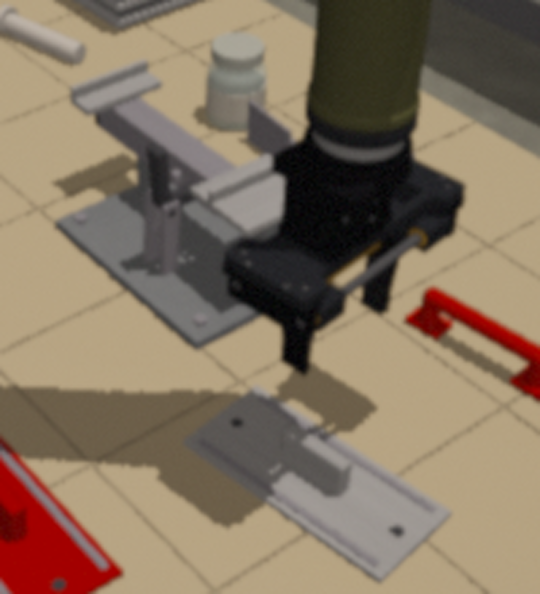

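The latch is closed again: its tip at crop (153,150), px (326.7,225.6), equals the initial spot. The plate is untouched, its grip at crop (320,465). Correct, descend and grip.

Emit:
arm_command:
  series: "-9 -18 0 0 0;-8 -17 0 0 0;0 0 0 0 0;0 0 30 0 0;0 0 30 0 0;0 0 30 0 0;0 0 10 0 0;0 0 0 0 0"

```text
time_s: 13.77
tool_pos: [0.481, -0.3493, 0.0213]
tool_rot: [-179.9, -0.1, 98.3]
force: [0.7, 0.6, 0.0]
grip_width: 0.0869
grasp_force: 0.0
```

Emit:
arm_command:
  series: "0 -2 7 0 0;0 0 3 0 0;0 0 0 0 255;0 0 0 0 255;0 0 0 0 255;0 0 0 0 255;0 0 0 0 255;0 0 0 0 255;0 0 0 0 255;0 0 0 0 255;0 0 0 0 255;0 0 0 0 255;0 0 0 0 255;0 0 0 0 255"

```text
time_s: 14.93
tool_pos: [0.4792, -0.3511, 0.0126]
tool_rot: [-180.0, -0.0, 98.3]
force: [0.4, -1.0, -0.4]
grip_width: 0.0154
grasp_force: 0.0
```

Emit:
arm_command:
  series: "0 0 0 0 255;0 0 0 0 255;0 0 0 0 255;0 0 -10 0 255;0 0 -20 0 255;0 0 -30 0 255;0 0 -40 0 255;0 0 -40 0 255;0 0 -25 0 255;0 0 0 0 255"

```text
time_s: 15.77
tool_pos: [0.4816, -0.3536, 0.1844]
tool_rot: [179.5, 0.3, 98.2]
force: [1.0, -1.3, -3.1]
grip_width: 0.0136
grasp_force: 40.0
```

Emit:
arm_command:
  series: "0 0 -10 0.05 255;0 0 0 0.05 255;0 0 0 0.048 255;25 9 0 0 255;33 11.5 0 0 255;33 11.5 0 0 255;33 11.5 0 0 255;33 11.5 0 0 255;33 11.5 0 0 255;33 11.5 0 0 255;33 11.5 0 0 255;33 11.5 0 0 255;24 9 0 0 255;10 4 0 0 255;0 0 0 0 255;0 0 0 0 255;0 0 0 0 255"

```text
time_s: 17.18
tool_pos: [0.5935, -0.0312, 0.187]
tool_rot: [-179.9, 0.1, 89.6]
force: [-0.3, -0.3, -3.5]
grip_width: 0.0139
grasp_force: 40.0
```

Emit:
arm_command:
  series: "6 3 10 0 255;5 3 15 0 255;0 0 15 0 255;0 0 0 0 255;0 0 0 0 255;0 0 0 0 255"

```text
time_s: 17.68
tool_pos: [0.6008, -0.0186, 0.1481]
tool_rot: [180.0, 0.0, 89.7]
force: [-0.9, 0.3, -3.1]
grip_width: 0.0135
grasp_force: 40.0
```

Run:
```python
from h import *
print(telemetry.get_obs()["tool_pos"],telemetry.get_obs()["tool_rot"])
snap("side","s5.png",(270,170,160,120),5)
t=telemetry.get_obs()["tool_pos"]; u=t-[0,0,.0126]+[0,.0017,0]
for x,y in((45,98),(45,-98),(-45,98),(-45,-98)):
    p=Ro.from_euler("z",-.006).apply([x/1e3,y/1e3,.005])+u
    print(x,y,((proj("side",p)-[270,170])*5).round())
```

```text
[ 0.60078888 -0.0186053   0.14809843] [1.79959033e+02 1.36317842e-02 8.96807097e+01]
45 98 [[277.  77.]]
45 -98 [[522. 239.]]
-45 98 [[139. 130.]]
-45 -98 [[377. 303.]]
```

View pics/s5.png

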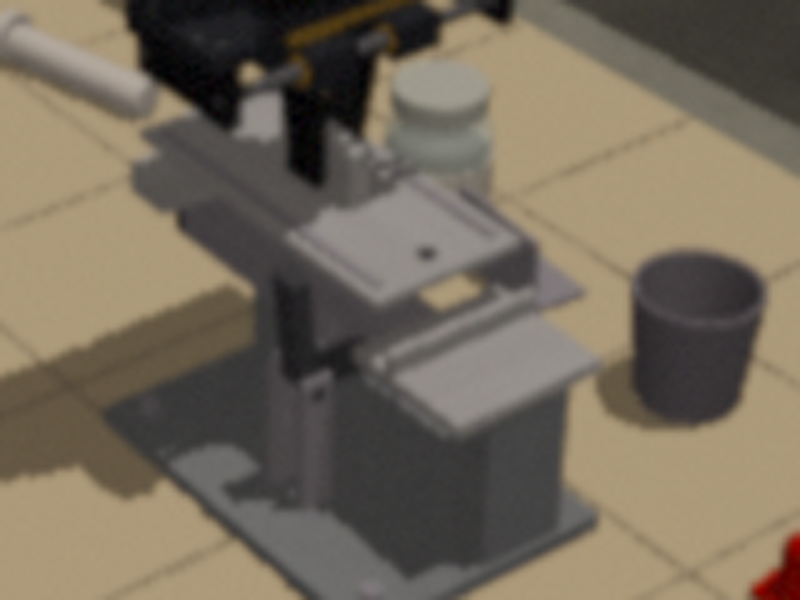

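The plate's corners at crop (377,303) and (523,241) match the prediction, (377,303) and (522,239). Shift by 2 mm and lower 30 mm.

Emit:
arm_command:
  series: "-2 -1.5 0 0 255;0 0 8 0 255;0 0 8 0 255;0 0 5 0 255;0 0 3 0 255;0 0 0 0 255;0 0 0 0 255"

```text
time_s: 18.32
tool_pos: [0.5989, -0.0195, 0.1233]
tool_rot: [-180.0, 0.0, 89.8]
force: [0.3, -0.5, -3.2]
grip_width: 0.0138
grasp_force: 40.0
```

Emit:
arm_command:
  series: "-0.5 0 3 0 255;0 0 2 0 255;0 0 1 0 255;0 0 1 0 255;0 0 0 0 255;0 0 0 0 255"

```text
time_s: 18.82
tool_pos: [0.5991, -0.0201, 0.1175]
tool_rot: [180.0, -0.0, 89.8]
force: [-3.4, 1.1, 5.4]
grip_width: 0.0139
grasp_force: 40.0
```

It rests: the force reversed at the expected height. Release and retreat.

Emit:
arm_command:
  series: "0 0 0 0 100;0 0 0 0 100;0 0 0 0 100;0 0 0 0 100;0 0 0 0 100;0 0 -15 0 100;0 0 -35 0 100;0 0 -40 0 100;0 0 -40 0 100;40 0 0 0 100;40 0 0 0 100;40 0 0 0 100;40 0 0 0 100;40 0 0 0 100;40 0 0 0 100;0 0 0 0 100"

```text
time_s: 20.15
tool_pos: [0.5974, 0.2325, 0.2454]
tool_rot: [-179.9, -0.3, 90.6]
force: [-1.1, 1.6, -0.3]
grip_width: 0.0528
grasp_force: 0.0
```

Run:
```python
from h import *
print(telemetry.get_obs()["tool_pos"])
cv2.imwrite("pics/f.png",np.hstack([cv2.resize(cams.read_camera(n)[y:y+120,x:x+125],None,fx=3.2,fy=3.2,interpolation=cv2.INTER_CUBIC) for n,x,y in(("side",280,175),("top",260,165))]))
```

```text
[0.59741576 0.23247222 0.24541102]
```

View pics/f.png

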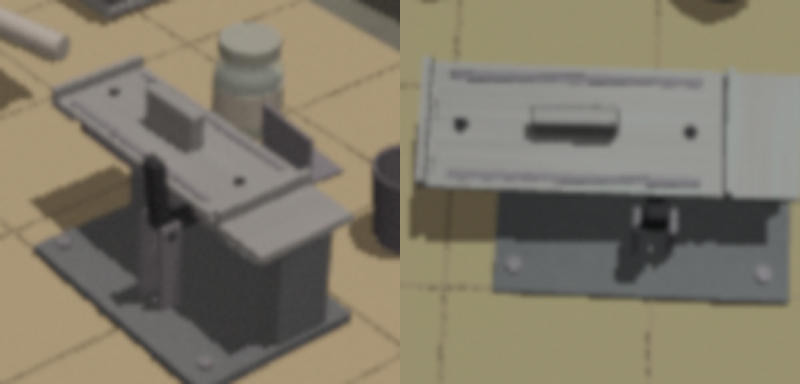

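The plate lies flat between the lips (top half, x 430–725). The latch is upright and closed at (155,190), and the robot is clear. Handing in.

```bash
python3 -c "
from cell import env
print(env.sign_off())"
```

```text
the job is handed in; nothing more can be done
None
```

The job is handed in, with no verdict returned: the sleeve is locked about 39 mm out (one hole), the latch is closed, and the long plate lies flat between the lips; the button was out of camera view, so its snap is inferred from the lock holding both ways.

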